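# Load a specimen cassette into a scanner's push-push tray

### The arm

A 6-joint arm with a two-finger parallel gripper is mounted at the origin on the work surface. World frame = base frame: x ahead of the robot, y to its left, z up, the work surface at z = 0. Lengths are in mm, angles in rad, forces in N, time in s.
With the tool pointing down it reaches from about 275 to 750 mm from the base axis. Payload 10.2 kg.
Tool frame: the origin (TCP) lies midway between the tips of the shut fingers; the grasp point (between the pads) lies 19 mm behind it; z points along the fingers, y is the line along which they close (so a half turn about z gives the same grasp; the last joint's range is limited). The gripper opens to 85 mm and grips with 20 to 120 N. Pads are 22 mm wide; open, the fingers measure 114 mm over their backs; the gripper's body (76 mm by 85 mm) begins 54 mm behind the grasp point. The pads swing forward as they close: fully open they stand 13 mm farther back than shut.
Start: joints at [-1.445, 0.313, 1.498, -0, 1.331, -0.223], TCP at [179.417, -493.397, 231.294] pointing down, gripper open.
Joint ranges: [-2.94, 2.94], [-0.97, 2.17], [0.19, 2.56], [-1.23, 4.37], [0.02, 3.11], [-2.88, 2.88]. Speed limits (rad/s): [2.39, 2.39, 3.01, 3.14, 3.14, 3.14].

### API

Orientations are given as a unit quaternion [w, x, y, z].
In Python, from rig import ctrl gives the robot as it stands.
- The arm moves only by the tool send_rows, never from a script. Its argument "targets" is a list of rows, each a list of 7 numbers: the closure, from -1 (fully open) to 1 (shut), so that 0 is half open, then the shift along the tool's x, y, z in m, then the turn, a rotation vector about the tool's x, y, z in rad. In form: [[claw, dx, dy, dz, ax, ay, az], ...]. A call has exactly 10 rows; each row shifts and turns the commanded pose from where the row before left it, along the tool's axes as they then stand; what a row does not reach is not made up. A row lasts 1/8 s, in which the tool goes at most 62.5 mm and 10.7 degrees, less where a joint would pass 70% of its speed; a pose out of reach is approached as far as the arm can. A call with a gripper value outside its range is refused whole. The fingers move at their own pace and stop on an object; "squeeze" is the grip in N (left out, the last holds). Time passes only in rows, so rows that do not move let the fingers close, or fill a call up. It gives the time, the measured TCP pose, the force, the opening and the grip force at its end, in the units of the state.
- ctrl.sense(): the state, without advancing time (a new reading comes with each control period).
- ctrl.capture(name): name is "scene" or "top" or "wrist"; returns a dict with "img" (420x560x3 uint8, red, green, blue), "camera_matrix" (3x3 intrinsics, pixels), "k1" (the pictures are not rectified: a ray, as slopes to the right and down, at radius r is drawn at 1 + k1 r^2 times it, then the intrinsics apply), "R" (3x3) and "t" (3): a world point X has camera coordinates R X + t. Camera axes: x right, y down, z forward; pixel columns grow to the right and rows downward; lengths in mm; the calibration is good to about 2 mm. A picture is of the moment at which its call begins. There is no depth.
- ctrl.finish_job(): hands the job in; it is judged then, once.
Trained networks look in a picture, given as the dict that the camera call returned (one of the last four; its "shot" number tells which), for a name from the list of things; names that differ only in an ending like _2 or _b are one class to them, and where a whole thing is asked for, a point or a joint stands for the part that bears it (a point fixed in the world has none). Each returns a list of dicts, best first, with "score" (0 to 1); they miss things now and then, are a little off and sometimes report something else, mostly with a low value. They report only what shows in the picture. A call takes as long as a camera call. They do not tell look-alikes from the thing itself.
- ctrl.boxes_of(query, picture): "extent" ([left, top, width, height] in pixels, round what is visible of it).
- ctrl.landmark_of(query, picture): "point" ([column, row] in pixels: a listed point, or the origin of a listed thing).
The state is a dict: "time_s": time; "joints": joint angles; "dq": joint speeds; "tau": joint torques, N m; "eef_pos": TCP position; "ee_rot": TCP orientation; "force": force on the tool from outside, world axes, zero at the start; "wrist_torque": the same for the moment, N m; "grip_width": opening from 0.0 (shut) to 1.0 (fully open); "grip_force": force on a finger pad.
Only numpy, scipy, OpenCV 4.12 (cv2) and the standard library are available. Lean on these libraries where they do the work, as an engineer would, in place of code of your own. Each camera call takes 0.05 s, during which the arm holds its last target. There are 200 camera calls.

### The job

Press the scanner's latched tray to make it spring out, set the rectangular specimen cassette flat in the tray's recess and let go of it, then push the tray home so that it stays latched shut with the cassette inside when you take your hand away. Leave the round holder, the jars and the black lid where they stand.

Things in the scene. Friction and masses are not known exactly. Their poses are not given: they have to be found in the camera images.
- scanner: White specimen scanner, fixed, 158 deep x 170 wide x 120 high, its front turned away from the robot. Origin on the bench below the middle of the hood's front edge; +x into the scanner (tray pushed that way). Hood: x 0 to 158, heights 90 to 120. Side walls (|y| 51 to 85) start 10 behind the edge. The hood blocks an upright gripper at the tray: lean the tool's top to -x by 30 to 45 degrees.
- hood_edge (a point): Middle of the lower front edge of the scanner's hood, 90 above the bench; axes as the scanner's.
- tray (a joint): Tray position, m: 0 (within 0.001) latched, -0.007 at the inner stop, +0.050 fully out. A spring pushes it out (3 N shut, 2 N out). Push-push: pressed from latched to the stop and released, it springs out; pushed from out to the stop and released, it returns to 0 and stays. Each full press changes over; one that ends less than 6 mm past latched may not. Starts latched, empty.
- tray_push (a point): Where to press: centre of the front face of the tray's grey front plate (84 wide, 28 high, 8 thick, from 6 to 34 above the bench), along the scanner's +x. This point is 20 above the bench. Moves with the tray; axes as the scanner's. Latched it is 6 in front of the hood's edge, fully out 56.
- tray_seat (a point): Centre of the recess floor of the tray, 12 above the bench, 40 behind the front plate's face; axes as the scanner's. Recess 64 (x) by 48 (y): front plate rises 22 above its floor, side and rear lips 6 high, 4 thick. Fully out, it is 16 in front of the hood's edge: bring the cassette in level over the front plate and under the hood, then lower it. Moves with the tray.
- cassette: Specimen cassette to load: grey rectangular base 60 (x) x 44 (y) x 14 high with two small glass windows, and an upright grip fin in the middle of its top, 24 long (x), 10 thick (y), 30 high; 44 high in all, about 120 g. Origin at the centre of the underside. Fits the recess either way round, long side along the scanner's x. On the bench, left or right of the tray.
- round_holder: Bystander: grey round holder, 62 diameter x 14 high, with the same fin as the cassette (24 x 10 x 30). Does not fit; leave alone. Origin at the centre of the underside. Stands on the other side from the cassette.
- jar_a: Bystander: closed glass jar, 66 diameter, 100 high, beside the scanner. Origin at the centre of the underside.
- jar_b: Bystander: closed glass jar with a paper label, 66 diameter, 100 high, beside the scanner. Origin at the centre of the underside.
- black_lid: Bystander: black lid with a knob, 64 diameter, 26 high, lying on the bench beyond the tray. Origin at the centre of the underside.
Things that resemble listed ones, but are neither listed nor needed, are in the scene too. Of the things shaped like the scanner, the white one is meant.

How it is judged (in metres and radians):
On the way, in this order (a step that is already met when the one before it is completed fails the run):
1. the tray has sprung out (value of joint tray above 0.044 m), for 0.2 s.
2. the cassette lies flat in the recess of the open tray, released (value of joint tray above 0.04 m and horizontal distance between cassette and tray_seat below 0.0045 m and z of cassette in the frame of tray_seat between -0.003 and 0.003 m and angle between cassette's own z axis and vertical below 0.06 rad and contact force between the fingers and cassette below 0.1 N), for 0.2 s.
At the end, for the whole second after the job is handed in: The tray is latched (within 3 mm of its latched position, by itself), with the cassette at rest flat in the tray's recess (centre within 4.5 mm, height within 3 mm, tilt under 0.06 rad, turned less than 0.12 rad from the recess) (value of joint tray between -0.003 and 0.003 m and horizontal distance between cassette and tray_seat below 0.0045 m and z of cassette in the frame of tray_seat between -0.003 and 0.003 m and angle between cassette's own z axis and vertical below 0.06 rad and angle between the x axis of cassette and the x axis of tray_seat, either way round below 0.12 rad and linear speed of cassette below 0.02 m/s); the robot touches nothing.
It fails at once if the round holder, a jar or the black lid is moved by more than 15 mm (distance of any of round_holder, jar_a, jar_b, black_lid from where it was at the start of the episode above 0.015 m).
It fails at once if a jar is tipped (angle between any of jar_a, jar_b's own z axis and vertical above 0.35 rad).
It also fails if it takes over 67 s, if anything falls off the work surface, if the arm or the gripper's body presses on something with over 40 N, if the wrist force passes 120 N, or if a joint passes its speed limit or range.

## Working session

There is one attempt and no reset: what is moved stays moved. The work goes in short steps, Python scripts to look and compute and a tool call to move; the robot and the scene stay as the last step left them, time stands still between calls to the robot, and variables do not carry over. Pictures are saved under pics/ and viewed, at most 12 in all, crops included, and the job is handed in when it is done.

Besides the shell and the picture viewer there is one more tool, called after "Emit:" as a command line: name --pt "numbers of a row" for each row, then --argument value for the rest. send_rows: Moves the arm, as the interface text tells. Its arguments: {"type":"object","properties":{"targets":{"type":"array"},"squeeze":{"type":"number"}},"required":["targets"]}

```bash
ls; mkdir -p pics; python3 - <<'E'
from rig import ctrl
import cv2
s=ctrl.sense();print({k:s[k] for k in("time_s","eef_pos","ee_rot","force","grip_width")})
for n in("scene","top"):
    p=ctrl.capture(n);cv2.imwrite(f"pics/{n}0.png",p["img"][...,::-1]);print(n,p["t"],p["R"],p["camera_matrix"],p["k1"])
    for q in("scanner","hood_edge","tray_push","tray_seat","cassette","round_holder","jar_a","black_lid"):
        print(q,[(d["point"],d["score"]) for d in ctrl.landmark_of(q,p)][:4])
E
```

```text
pics
{'time_s': 0.0, 'eef_pos': array([ 179.37619571, -493.13253081,  230.72323578]), 'ee_rot': array([-6.55693664e-04,  9.84830467e-01,  1.73518073e-01,  2.01573391e-05]), 'force': array([-0.35423977, -0.06550365, -0.27545141]), 'grip_width': 1.0021900898819278}
scene [ 352.17501166 -247.20890597 1024.78897549] [[-0.76694562  0.64171098  0.00119873]
 [ 0.52703192  0.63094961 -0.56933289]
 [-0.36610351 -0.43601559 -0.82210621]] [[414.55881098   0.         283.17766965]
 [  0.         414.55881098 213.49053423]
 [  0.           0.           1.        ]] -0.05818169451301447
scanner [([283.3, 212.3], 0.75), ([398.8, 353.3], 0.58)]
hood_edge [([411.4, 340.8], 0.91), ([285.5, 185.5], 0.8)]
tray_push [([280.1, 208.9], 0.79), ([399.5, 354.4], 0.65), ([296.1, 194.4], 0.32)]
tray_seat [([296.4, 192.7], 0.71), ([404.5, 337.7], 0.6), ([284.8, 184.8], 0.24)]
cassette [([140.5, 176.2], 0.92)]
round_holder [([306.1, 343.3], 0.91)]
jar_a [([388.0, 218.8], 0.89), ([233.0, 143.3], 0.78)]
black_lid [([213.1, 268.0], 0.97)]
top [ 54.29800042 529.65486626 967.40158257] [[-0.00514415 -0.99952497 -0.03038693]
 [-0.98643965  0.01005704 -0.16381599]
 [ 0.16404377  0.02913218 -0.9860228 ]] [[505.23555539   0.         274.79379363]
 [  0.         505.23555539 204.22941708]
 [  0.           0.           1.        ]] 0.004338903934544491
scanner [([129.6, 221.3], 0.88), ([298.9, 241.2], 0.6)]
hood_edge [([118.2, 216.2], 0.85), ([301.7, 238.8], 0.7), ([187.5, 168.4], 0.37)]
tray_push []
tray_seat []
cassette [([428.1, 154.6], 0.73)]
round_holder [([190.9, 169.3], 0.68)]
jar_a [([407.7, 261.9], 0.96), ([228.0, 317.4], 0.95)]
black_lid [([289.3, 152.9], 0.56)]
```

View pics/scene0.png

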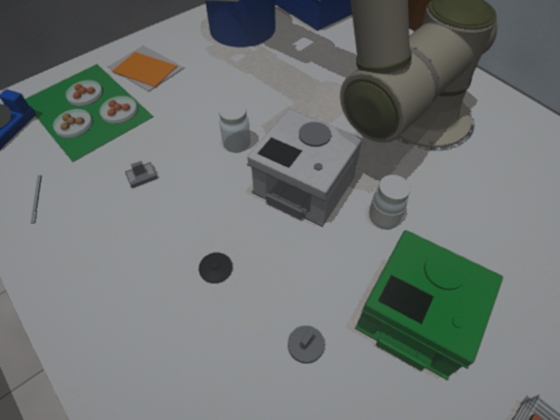

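View pics/top0.png

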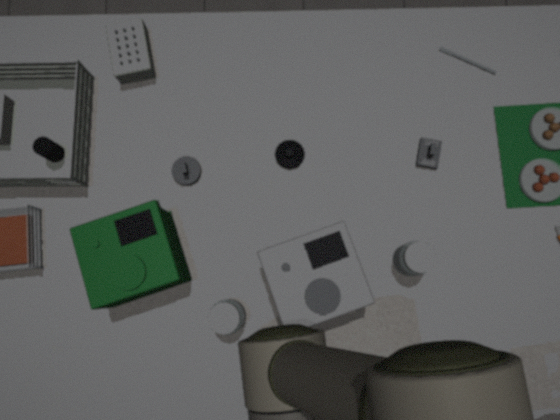

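The scene shows two scanner-shaped things: a white one (scene ~305,160; top ~315,275) and a green one (scene ~430,305; top ~130,255). The white one is meant. The cassette with its rectangular base is at scene (141,175), top (429,152). The round holder is at scene (306,343), top (187,170).

```bash
cat > h.py <<'E'
import numpy as np, cv2
from scipy.optimize import least_squares
from scipy.spatial.transform import Rotation as Rot
def ray(p,uv):
    K=p["camera_matrix"];d=np.array([(uv[0]-K[0,2])/K[0,0],(uv[1]-K[1,2])/K[1,1]]);u=d.copy()
    for _ in range(8): u=d/(1+p["k1"]*(u@u))
    R=np.array(p["R"]);return -R.T@np.array(p["t"]),R.T@np.r_[u,1]
def atz(p,uv,z):
    c,d=ray(p,uv);return c+d*(z-c[2])/d[2]
def proj(p,X):
    c=np.atleast_2d(X)@np.array(p["R"]).T+p["t"];s=c[:,:2]/c[:,2:];s=s*(1+p["k1"]*(s**2).sum(1,keepdims=True))
    K=p["camera_matrix"];return s*[K[0,0],K[1,1]]+[K[0,2],K[1,2]]
E
python3 - <<'E'
from rig import ctrl
from h import *
S=ctrl.capture("scene");T=ctrl.capture("top")
for n,p,q in(("hood",S,[(285.5,185.5)]),("hood",T,[(301.7,238.8)])): print(n,atz(p,q[0],90))
print("cass",atz(S,(140.5,176.2),0),atz(T,(428.1,154.6),0))
print("lid",atz(S,(213.1,268),0),atz(T,(289.3,152.9),0))
print("rh",atz(S,(306.1,343.3),0),atz(T,(190.9,169.3),0))
for uv in((388,218.8),(233,143.3)):print("jar",atz(S,uv,0))
for uv in((407.7,261.9),(228,317.4)):print("jarT",atz(T,uv,0))
for uv in((258,250),(345,222),(374,300)):print("topc",atz(T,uv,120))
a=cv2.resize(S["img"][100:230,235:370],None,fx=4,fy=4,interpolation=2)[:520]
b=cv2.resize(S["img"][155:195,120:165],(260,231),interpolation=2)
c=cv2.resize(T["img"][130:175,405:450],(260,260),interpolation=2)
o=np.zeros((520,800,3),np.uint8);o[:,:540]=a;o[:231,540:]=b;o[240:500,540:]=c
cv2.imwrite("pics/crop.png",np.clip(o[...,::-1]*1.5,0,255).astype(np.uint8))
E
```

```text
hood [458.85076918   6.23627559  90.        ]
hood [455.84374621  -1.55354499  90.        ]
cass [ 640.99754225 -274.29172634    0.        ] [ 640.11833638 -271.98397598    0.        ]
lid [645.34362242  16.05498192   0.        ] [647.77472771  20.13314161   0.        ]
rh [605.55559578 235.63552819   0.        ] [614.60304253 229.70893414   0.        ]
jar [306.97309715 152.62468119   0.        ]
jar [ 425.20251572 -223.38951804    0.        ]
jarT [ 415.65360907 -218.59170024    0.        ]
jarT [306.43539431 147.41969849   0.        ]
topc [433.10362977  79.12116394 120.        ]
topc [483.17202969 -80.53443469 120.        ]
topc [ 342.51671105 -128.13596192  120.        ]
```

View pics/crop.png

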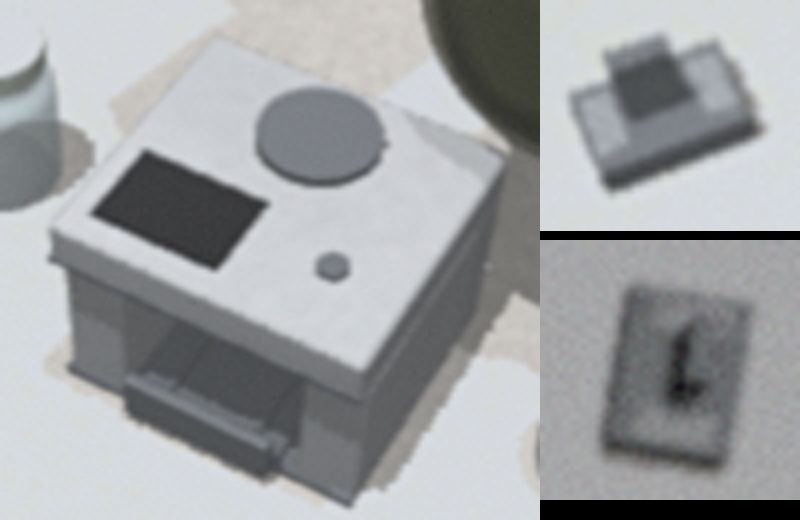

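The crop confirms the white scanner, with its tray plate low at the front (crop 205,425), and the rectangular cassette with two windows and a fin. Next I fit the scanner pose from the hood corners.

```bash
cat >> h.py <<'E'
def fitpose(obs,x0):
    # obs: (picture, uv, local xyz); pose x,y,yaw
    def f(q):
        c,s=np.cos(q[2]),np.sin(q[2]);M=np.array([[c,-s,0],[s,c,0],[0,0,1]])
        return np.concatenate([proj(p,M@np.array(X,float)+[q[0],q[1],0])[0]-uv for p,uv,X in obs])
    r=least_squares(f,x0,x_scale=[100,100,1],loss="soft_l1");return r.x,r.fun.reshape(-1,2)
E
python3 - <<'E'
from rig import ctrl
from h import *
S=ctrl.capture("scene");T=ctrl.capture("top")
k=lambda u,v:(u/4+235-.375,v/4+100-.375)
oS=[(S,k(50,232),(0,-85,120)),(S,k(217,37),(158,-85,120)),(S,k(505,155),(158,85,120)),(S,k(360,372),(0,85,120)),(S,k(50,258),(0,-85,90)),(S,k(360,397),(0,85,90))]
# hood +y side: scanner yaw~197deg -> local +y is world -y
oT=[(T,(258,250),(0,-85,120)),(T,(345,222),(0,85,120)),(T,(374,300),(158,85,120))]
for n,o in(("S",oS),("T",oT)):
  for sg in(1,-1):
    oo=[(p,uv,(X[0],sg*X[1],X[2])) for p,uv,X in o]
    q,r=fitpose(oo,[457,0,np.pi+.3]);print(n,sg,q.round(3),abs(r).max().round(1))
E
```

```text
S 1 [353.136  48.536   5.108] 113.4
S -1 [457.645   1.359   3.471] 3.6
T 1 [4.59991e+02 2.31000e-01 3.46000e+00] 3.4
T -1 [ 509.422 -159.632    3.454] 173.5
```

Emit:
send_rows --pt "-1 0.06 0 -0.01 0 0 0" --pt "-1 0.06 0 -0.01 0 0 0" --pt "-1 0.06 0 0 0 0 0" --pt "-1 0.06 0 0 0 0 0" --pt "-1 0.06 0 0 0 0 0" --pt "-1 0.06 0 0 0 0 0" --pt "-1 0.06 0 0 0 0 0" --pt "-1 0 0 0 0 0 0" --pt "-1 0 0 0 0 0 0" --pt "-1 0 0 0 0 0 0"

```text
time_s: 2.35
eef_pos: [573.1, -350.7, 251.8]
ee_rot: [0.0, 0.985, 0.173, 0.0]
force: [-0.1, 0.4, 1.1]
grip_width: 0.998
grip_force: 0.0
```

```bash
python3 - <<'E'
from rig import ctrl
from h import *
W=ctrl.capture("wrist");cv2.imwrite("pics/w1.png",W["img"][...,::-1])
s=ctrl.sense();print(s["eef_pos"],s["joints"]);print(W["R"],W["t"],W["camera_matrix"],W["k1"], "cam",-np.array(W["R"]).T@W["t"])
for q in("cassette","tray_push","hood_edge","tray_seat"):
    for d in ctrl.landmark_of(q,W)[:2]: print(q,d["point"],d["score"],atz(W,d["point"],{"cassette":0,"tray_push":20,"tray_seat":12,"hood_edge":90}[q]))
E
```

```text
[ 573.15884468 -350.71434079  251.84187822] [-7.23031598e-01  6.47447066e-01  9.36531248e-01 -1.17598634e-04
  1.55708364e+00  5.00681085e-01]
[[ 0.33889697 -0.94082273  0.00119931]
 [-0.89759517 -0.32294334  0.30005086]
 [-0.28190736 -0.10276282 -0.95392245]] [-523.81064096  355.78697156  524.75372072] [[320.22301009   0.         278.05926487]
 [  0.         320.22301009 210.09201955]
 [  0.           0.           1.        ]] -0.05423585386836794 cam [ 644.80244236 -323.98875304  394.4483773 ]
cassette [234.9, 96.2] 0.82 [ 642.52044066 -271.66051967    0.        ]
```

View pics/w1.png

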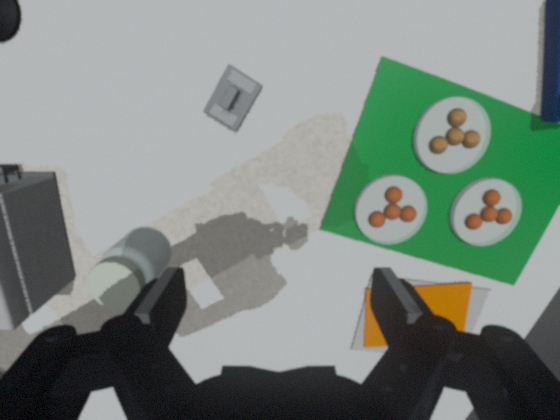

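The wrist view shows the cassette at (235,97), its long side running up-right, clear of the jar. All views agree on about (641.5,-272). Next I look at the scanner front.

```bash
cat >> h.py <<'E'
def sil(p,mask,h,q0,size=(60,44)):
    """fit x,y,yaw of a box (size x h) on the bench to a mask, by silhouette IoU"""
    from scipy.optimize import minimize
    L=np.array([[a*size[0]/2,b*size[1]/2,z] for a in(-1,1) for b in(-1,1) for z in(0,h)]);F=16
    def area(q):
        X=L.copy();X[:,:2]=L[:,:2]@Rot.from_euler('z',q[2]).as_matrix()[:2,:2].T+[q[0],q[1]]
        m=np.zeros(mask.shape,np.uint8);cv2.fillConvexPoly(m,cv2.convexHull((proj(p,X)*F).astype(np.int32)),255,cv2.LINE_AA,4)
        m=m/255.;return -np.minimum(m,mask).sum()/np.maximum(m,mask).sum()
    r=minimize(area,q0,method="Nelder-Mead",options=dict(initial_simplex=np.array(q0)+np.array([[0,0,0],[5,0,0],[0,5,0],[0,0,.1]]),maxiter=400));return r.x,-r.fun
E
python3 - <<'E'
from rig import ctrl
from h import *
W=ctrl.capture("wrist")
g=cv2.cvtColor(W["img"],cv2.COLOR_RGB2GRAY)
x0,x1,y0,y1=190,285,50,145
bg=np.median(g[y0:y1,x0:x1]);m=np.zeros(g.shape,np.uint8);m[y0:y1,x0:x1]=(g[y0:y1,x0:x1]<bg-18)
n,l,st,c=cv2.connectedComponentsWithStats(m);i=1+np.argmax(st[1:,4]);
m=(l==i).astype(np.uint8);cs,_=cv2.findContours(m,0,2);m=cv2.drawContours(m*0,cs,-1,1,-1)
print(bg,st[i],cv2.minAreaRect(cs[0]))
b=np.array([atz(W,u,7)for u in cv2.boxPoints(cv2.minAreaRect(cs[0]))]);print(b.round(1))
for y in(0.,.3,-.3):print(sil(W,m.astype(float),14,[641,-272,y]))
E
```

```text
181.0 [ 204   65   59   69 2325] ((232.58023071289062, 99.08882904052734), (42.279075622558594, 57.494998931884766), 29.47589111328125)
[[ 610.9 -239.6    7. ]
 [ 673.9 -254.4    7. ]
 [ 666.8 -300.6    7. ]
 [ 602.6 -287.5    7. ]]
(array([ 6.38891172e+02, -2.71199536e+02, -2.11808860e-01]), np.float64(0.9704987768799547))
(array([ 6.38864276e+02, -2.71227728e+02, -2.09386678e-01]), np.float64(0.9705522410891846))
(array([ 6.38778263e+02, -2.71162143e+02, -2.06128489e-01]), np.float64(0.9702847188052716))
```

Emit:
send_rows --pt "1 0.017 -0.052 0 0 0 0" --pt "1 0.017 -0.052 0 0 0 0" --pt "1 0.017 -0.052 0 0 0 0" --pt "1 0.017 -0.052 0 0 0 0" --pt "1 0.017 -0.052 0 0 0 0" --pt "1 0.017 -0.052 0 0 0 0" --pt "1 0.017 -0.052 0 0 0 0" --pt "1 0 0 0 0 0 0.024" --pt "1 0 0 0 0 0 0" --pt "1 0 0 0 0 0 0"

```text
time_s: 3.9
eef_pos: [561.7, 31.7, 251.2]
ee_rot: [0.0, 0.987, 0.161, -0.0]
force: [0.6, -0.0, 0.3]
grip_width: 0.002
grip_force: 0.0
```

```bash
python3 - <<'E'
from rig import ctrl
from h import *
W=ctrl.capture("wrist")
s=ctrl.sense();print(s["joints"].round(3))
M=lambda q,X:np.array([q[0]+X[0]*np.cos(q[2])-X[1]*np.sin(q[2]),q[1]+X[0]*np.sin(q[2])+X[1]*np.cos(q[2]),X[2]])
for q,z in(("tray_push",20),("hood_edge",90),("tray_seat",12)):
    for d in ctrl.landmark_of(q,W)[:2]: print(q,d["point"],d["score"],atz(W,d["point"],z))
im=W["img"].copy();q=[458.5,1,3.465]
for X in[(0,85,120),(0,-85,120),(0,85,90),(0,-85,90),(158,85,120),(158,-85,120),(-6,42,34),(-6,-42,34),(-6,42,6),(-6,-42,6)]:
    u=proj(W,M(q,X))[0];print(X,u.round(1));cv2.circle(im,tuple(int(v)for v in u.round()),2,(255,0,0),-1)
im=im[:, 60:500];cv2.imwrite("pics/w2.png",cv2.resize(im,(800,600) if 0 else (628,600),interpolation=2)[...,::-1])
E
```

```text
[-0.152  0.383  1.347 -0.     1.411  1.096]
tray_push [5.8, 136.0] 0.76 [507.69933041 356.16768885  20.        ]
(0, 85, 120) [360.3 303.6]
(0, -85, 120) [189.8 303.9]
(0, 85, 90) [353.7 287.7]
(0, -85, 90) [197. 288.]
(158, 85, 120) [348.5 418.9]
(158, -85, 120) [203.  419.1]
(-6, 42, 34) [309.4 259.8]
(-6, -42, 34) [241.8 260. ]
(-6, 42, 6) [307.4 250.4]
(-6, -42, 6) [244.  250.5]
```

View pics/w2.png

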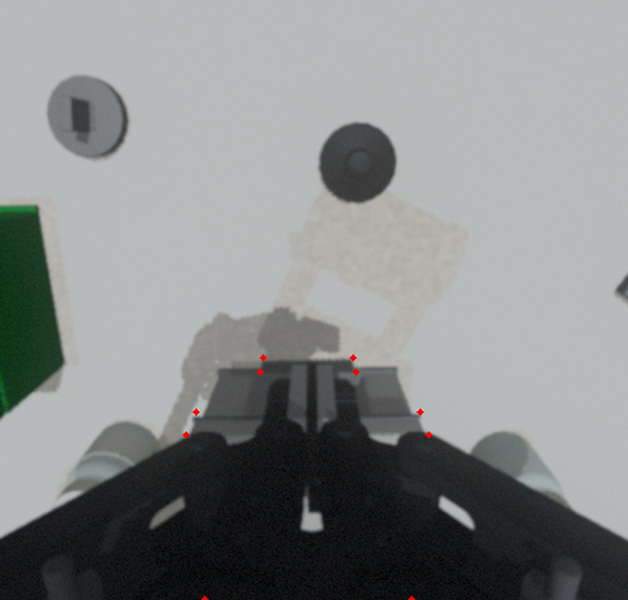

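The projected model (red) matches the plate corners at (263,360) and (353,360) to about 1 mm. I refine the scanner to about (457.5, 0.7, 198.5°) and move to the tray with a lean.

Emit:
send_rows --pt "1 0 -0.004 0 0 -0.153 0" --pt "1 0 0 0 0 -0.153 0" --pt "1 0 0 0 0 -0.153 0" --pt "1 0 0 0 0 -0.152 0" --pt "1 0.018 0 0.0445 0 0 0" --pt "1 0.018 0 0.0445 0 0 0" --pt "1 0.018 0 0.0445 0 0 0" --pt "1 0.018 0 0.0445 0 0 0" --pt "1 0.018 0 0.044 0 0 0" --pt "1 0 0 0 0 0 0"

```text
time_s: 5.35
eef_pos: [507.6, 19.4, 15.9]
ee_rot: [0.048, 0.94, 0.154, -0.3]
force: [0.6, 0.2, 0.7]
grip_width: -0.004
grip_force: 0.0
```

```bash
python3 - <<'E'
from rig import ctrl
from h import *
s=ctrl.sense();print(s["eef_pos"],s["joints"].round(3),s["force"],s["time_s"])
print("tool axes",Rot.from_quat(np.roll(s["ee_rot"],-1)).as_matrix().round(3))
q=[457.5,.7,3.465];d=s["eef_pos"][:2]-q[:2];c,n=np.cos(q[2]),np.sin(q[2]);print("local",d@[c,n],d@[-n,c])
E
```

```text
[507.60113865  19.35737691  15.85460051] [-0.078  0.874  1.305 -0.227  1.543  1.242] [0.62238356 0.24806327 0.72565432] 5.35
tool axes [[ 0.773  0.318 -0.549]
 [ 0.261 -0.948 -0.182]
 [-0.578 -0.003 -0.816]]
local -53.43309669369212 -1.7680456490223957
```

Emit:
send_rows --pt "1 -0.009 0 0.0064 0 0 0" --pt "1 -0.009 0 0.0064 0 0 0" --pt "1 -0.009 0 0.0064 0 0 0" --pt "1 -0.0016 0 0.00115 0 0 0" --pt "1 -0.0016 0 0.00115 0 0 0" --pt "1 -0.0016 0 0.00115 0 0 0" --pt "1 -0.0016 0 0.00115 0 0 0" --pt "1 0 0 0 0 0 0" --pt "1 0 0 0 0 0 0" --pt "1 0 0 0 0 0 0"

```text
time_s: 6.6
eef_pos: [470.6, 6.5, 17.5]
ee_rot: [0.049, 0.941, 0.154, -0.297]
force: [-0.4, -0.5, -0.4]
grip_width: 0.001
grip_force: 0.0
```

Emit:
send_rows --pt "1 -0.0016 0 0.00115 0 0 0" --pt "1 -0.0016 0 0.00115 0 0 0" --pt "1 -0.0016 0 0.00115 0 0 0" --pt "1 0 0 0 0 0 0" --pt "1 0 0 0 0 0 0" --pt "1 0 0 0 0 0 0" --pt "1 0 0 0 0 0 0" --pt "1 0 0 0 0 0 0" --pt "1 0 0 0 0 0 0" --pt "1 0 0 0 0 0 0"

```text
time_s: 7.85
eef_pos: [465.0, 4.6, 17.4]
ee_rot: [0.049, 0.941, 0.154, -0.297]
force: [2.9, -0.2, 0.5]
grip_width: 0.002
grip_force: 1.6
```

Emit:
send_rows --pt "1 -0.0012 0 0.0009 0 0 0" --pt "1 0 0 0 0 0 0" --pt "1 -0.0012 0 0.0009 0 0 0" --pt "1 0 0 0 0 0 0" --pt "1 -0.0012 0 0.0009 0 0 0" --pt "1 0 0 0 0 0 0" --pt "1 0 0 0 0 0 0" --pt "1 0 0 0 0 0 0" --pt "1 0 0 0 0 0 0" --pt "1 0 0 0 0 0 0"

```text
time_s: 9.1
eef_pos: [462.6, 3.7, 17.5]
ee_rot: [0.049, 0.942, 0.154, -0.294]
force: [12.4, 4.6, 0.5]
grip_width: -0.003
grip_force: 6.7
```

About 13 N, so the inner stop is reached. I retreat so the tray can spring out.

Emit:
send_rows --pt "1 0.009 0 -0.0064 0 0 0" --pt "1 0.018 0 -0.0128 0 0 0" --pt "1 0.018 0 -0.0128 0 0 0" --pt "1 0.018 0 -0.0128 0 0 0" --pt "1 0 0 -0.04 0 0 0" --pt "-1 0 0 -0.05 0 0 0" --pt "-1 0 0 -0.05 0 0 0" --pt "-1 0 0 -0.05 0 0 0" --pt "-1 0 0 0 0 0 0" --pt "-1 0 0 0 0 0 0"

```text
time_s: 10.35
eef_pos: [636.6, 62.7, 171.9]
ee_rot: [0.048, 0.941, 0.154, -0.299]
force: [0.2, 0.4, 0.4]
grip_width: 1.0
grip_force: 0.0
```

```bash
python3 - <<'E'
from rig import ctrl
from h import *
s=ctrl.sense();print(s["eef_pos"],s["joints"].round(3),s["time_s"])
W=ctrl.capture("wrist");S=ctrl.capture("scene")
for n,P in(("W",W),("S",S)):
  for q,z in(("tray_push",20),("hood_edge",90),("tray_seat",12)):
    for d in ctrl.landmark_of(q,P)[:2]: print(n,q,d["point"],d["score"],atz(P,d["point"],z))
a=cv2.resize(W["img"],(400,300));b=cv2.resize(S["img"][100:250,225:425],(400,300),interpolation=2)
w=W["img"];cv2.imwrite("pics/w3.png",np.hstack([a,b])[...,::-1]);cv2.imwrite("pics/w3raw.png",w[...,::-1])
E
```

```text
[636.56466401  62.66637991 171.92840293] [-0.009  1.038  0.544 -0.224  2.136  1.172] 10.35
W tray_push [280.2, 198.4] 0.6 [515.41354667  20.52751427  20.        ]
W hood_edge [278.6, 282.4] 0.72 [453.56714758   1.61542663  90.        ]
W tray_seat [277.4, 221.3] 0.85 [462.30046425   6.10033839  12.        ]
S tray_push [268.8, 226.6] 0.97 [513.76518309  21.35270587  20.        ]
S tray_push [396.4, 357.0] 0.55 [513.06449554 351.63623195  20.        ]
S hood_edge [407.0, 336.4] 0.94 [504.69401687 344.00031323  90.        ]
S hood_edge [285.8, 183.8] 0.72 [455.77626377   3.46498121  90.        ]
S tray_seat [281.0, 212.7] 0.92 [470.72979783   6.89476044  12.        ]
S tray_seat [406.3, 336.5] 0.65 [471.17428465 339.15168952  12.        ]
```

View pics/w3.png

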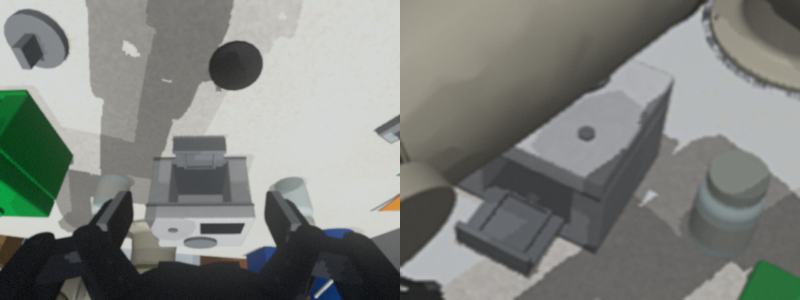

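The tray is out; in the wrist image its plate is at about (280,198) and the recess is visible. I enlarge the view to pin its edges.

```bash
python3 - <<'E'
import cv2,numpy as np
w=cv2.imread("pics/w3raw.png")[175:325,190:370];o=cv2.resize(w,(720,600),interpolation=cv2.INTER_CUBIC)
cv2.imwrite("pics/w4.png",np.clip(o*1.3,0,255).astype(np.uint8))
E
```

```text
(no output)
```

View pics/w4.png

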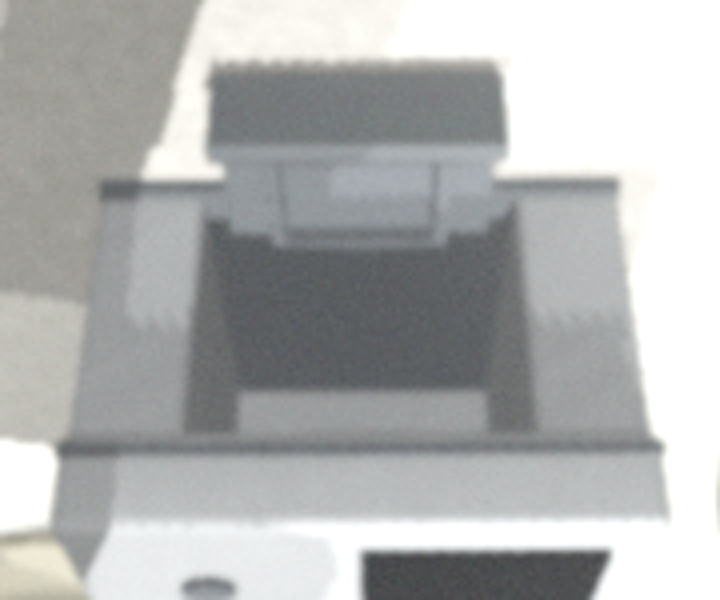

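```bash
python3 - <<'E'
from rig import ctrl
from h import *
W=ctrl.capture("wrist")
k=lambda u,v:(u/4+190-.375,v/4+175-.375)
A=[((212,64),(-56,-42,6)),((500,64),(-56,42,6)),((208,147),(-56,-42,34)),((507,147),(-56,42,34))]
B=[((58,440),(0,-85,90)),((664,438),(0,85,90)),((53,521),(0,-85,120)),((668,519),(0,85,120))]
for n,o in(("plate",A),("hood",B),("all",A+B)):
    q,r=fitpose([(W,k(*u),X) for u,X in o],[457,1,3.465]);print(n,q.round(3),r.round(1).tolist())
E
```

```text
plate [457.491   2.367   3.464] [[-0.5, 0.8], [0.8, 0.8], [-1.3, -0.5], [0.9, -0.5]]
hood [452.09   -0.531   3.471] [[1.4, -1.8], [-1.7, -1.8], [-1.0, 3.4], [1.1, 3.4]]
all [457.343   1.447   3.477] [[-0.4, 1.4], [0.9, 0.8], [-1.1, 0.0], [1.0, -0.6], [0.4, -3.7], [-0.9, -4.1], [-2.0, 1.6], [2.0, 1.3]]
```

Emit:
send_rows --pt "-1 0 0 0 0 0.153 0" --pt "-1 0 0 0 0 0.153 0" --pt "-1 0 0 0 0 0.153 0" --pt "-1 0 0 0 0 0.152 0" --pt "-1 0 0.05 0 0 0 0.178" --pt "-1 0 0.05 0 0 0 0.177" --pt "-1 0 0.05 0 0 0 0.177" --pt "-1 -0.02 0.05 0 0 0.18 0" --pt "-1 -0.02 0.05 0 0 0.18 0" --pt "-1 -0.02 0.05 0 0 0.18 0"

```text
time_s: 12.05
eef_pos: [577.8, -208.9, 164.6]
ee_rot: [0.022, 0.963, -0.098, 0.249]
force: [1.9, -0.6, 0.7]
grip_width: 1.001
grip_force: 0.0
```

```bash
cat >> h.py <<'E'
def to(s,tgt,x_dir_yaw=None,lean=None):
    R=Rot.from_quat(np.roll(s["ee_rot"],-1));d=R.inv().apply(np.array(tgt)-s["eef_pos"])/1000
    print("tcp",s["eef_pos"].round(1),"t",round(s["time_s"],2),"shift(tool,m)",d.round(4))
    if lean is not None:
        T=Rot.from_matrix(np.array([[np.cos(x_dir_yaw),np.sin(x_dir_yaw),0],[np.sin(x_dir_yaw),-np.cos(x_dir_yaw),0],[0,0,-1]]).T if 0 else np.column_stack([[np.cos(x_dir_yaw),np.sin(x_dir_yaw),0],[np.sin(x_dir_yaw),-np.cos(x_dir_yaw),0],[0,0,-1]]))*Rot.from_rotvec([0,lean,0])
        print("rotvec",(R.inv()*T).as_rotvec().round(4),"joints",s["joints"].round(2))
E
python3 - <<'E'
from rig import ctrl
from h import *
to(ctrl.sense(),(555,-253.5,165),-.21,.611)
E
```

```text
tcp [ 577.8 -208.9  164.6] t 12.05 shift(tool,m) [-0.0114  0.0482 -0.0072]
rotvec [-0.011   0.1049  0.0042] joints [-0.63  0.35  1.73  0.36  0.63  0.91]
```

Emit:
send_rows --pt "-1 -0.006 0.024 -0.003 0 0.07 0" --pt "-1 -0.006 0.024 -0.003 0 0 0" --pt "-1 0 0 0 0 0 0" --pt "-1 0 0 0 0 0 0" --pt "-1 0 0 0 0 0 0" --pt "-1 0 0 0 0 0 0" --pt "-1 0 0 0 0 0 0" --pt "-1 0 0 0 0 0 0" --pt "-1 0 0 0 0 0 0" --pt "-1 0 0 0 0 0 0"

```text
time_s: 13.3
eef_pos: [556.8, -251.9, 162.5]
ee_rot: [0.023, 0.955, -0.097, 0.28]
force: [-1.0, -0.1, -0.0]
grip_width: 1.002
grip_force: 0.0
```

```bash
python3 - <<'E'
from rig import ctrl
from h import *
to(ctrl.sense(),(650.7,-274.1,23),-.21,.611)
W=ctrl.capture("wrist")
L=ctrl.landmark_of("cassette",W);B=ctrl.boxes_of("cassette",W)
for d in L[:2]:print(d,atz(W,d["point"],0))
x,y,w,h=[int(v) for v in B[0]["extent"]];print(B[0])
g=cv2.cvtColor(W["img"],cv2.COLOR_RGB2GRAY);x0,x1,y0,y1=x-15,x+w+15,max(y-15,0),y+h+15
c=cv2.resize(W["img"][y0:y1,x0:x1],None,fx=5,fy=5,interpolation=2);print(x0,y0,c.shape)
cv2.imwrite("pics/w5.png",c[:600,:800,::-1])
E
```

```text
tcp [ 556.8 -251.9  162.5] t 13.3 shift(tool,m) [0.0059 0.0045 0.1694]
rotvec [-0.0141  0.0406  0.0039] joints [-0.74  0.33  1.78  0.53  0.6   0.65]
{'point': [284.7, 198.2], 'score': 0.62} [ 642.36463921 -274.65778526    0.        ]
{'extent': [262.0, 165.6, 45.4, 66.0], 'score': 0.71}
247 150 (480, 375, 3)
```

View pics/w5.png

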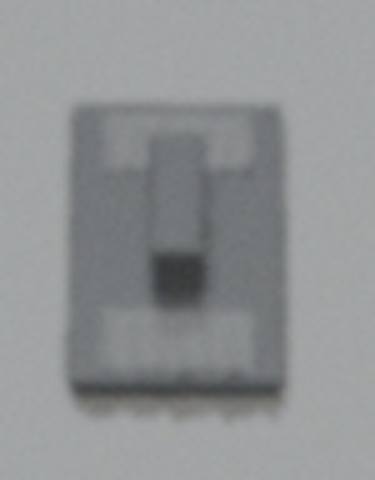

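```bash
python3 - <<'E'
from rig import ctrl
from h import *
W=ctrl.capture("wrist")
k=lambda u,v:(u/5+247-.4,v/5+150-.4)
o=[((72,103),(30,22,14)),((283,105),(30,-22,14)),((72,384),(-30,22,14)),((285,384),(-30,-22,14)),((150,133),(12,5,44)),((204,133),(12,-5,44)),((154,255),(-12,5,44)),((205,255),(-12,-5,44))]
q,r=fitpose([(W,k(*u),X) for u,X in o],[641,-272,-.21]);print(q,r.round(1).tolist())
d=np.array([np.cos(q[2]),np.sin(q[2])])
T=[*(q[:2]+10.9*d),23];print(T)
to(ctrl.sense(),T,q[2],.611)
E
```

```text
[ 6.38996716e+02 -2.71154269e+02 -2.01240509e-01] [[-0.1, 0.2], [0.0, -0.3], [-1.0, 0.4], [0.9, 0.4], [0.3, -0.2], [0.2, -0.3], [-0.6, -0.1], [0.2, -0.1]]
[np.float64(649.6767469044119), np.float64(-273.3330148810251), 23]
tcp [ 556.8 -251.9  162.5] t 13.5 shift(tool,m) [0.0049 0.004  0.1688]
rotvec [-0.0092  0.0406 -0.0034] joints [-0.74  0.33  1.78  0.53  0.6   0.65]
```

Emit:
send_rows --pt "-1 0.005 0.004 0 -0.009 0.041 -0.003" --pt "-1 0 0 0.03 0 0 0" --pt "-1 0 0 0.04 0 0 0" --pt "-1 0 0 0.03 0 0 0" --pt "-1 0 0 0.02 0 0 0" --pt "-1 0 0 0 0 0 0" --pt "-1 0 0 0 0 0 0" --pt "-1 0 0 0 0 0 0" --pt "-1 0 0 0 0 0 0" --pt "-1 0 0 0 0 0 0"

```text
time_s: 14.75
eef_pos: [627.6, -270.5, 67.2]
ee_rot: [0.03, 0.949, -0.096, 0.3]
force: [0.7, 1.1, -1.0]
grip_width: 1.0
grip_force: 0.0
```

```bash
python3 - <<'E'
from rig import ctrl
from h import *
to(ctrl.sense(),(649.7,-273.3,23),-.201,.611)
E
```

```text
tcp [ 627.6 -270.5   67.2] t 14.75 shift(tool,m) [-0.0072 -0.0017  0.049 ]
rotvec [ 0.0001 -0.0008 -0.0005] joints [-0.68  0.6   1.67  0.73  0.41  0.48]
```

Emit:
send_rows --pt "-1 -0.0072 -0.0017 0.005 0 0 0" --pt "-1 0 0 0.02 0 0 0" --pt "-1 0 0 0.015 0 0 0" --pt "-1 0 0 0.009 0 0 0" --pt "-1 0 0 0 0 0 0" --pt "-1 0 0 0 0 0 0" --pt "0.3 0 0 0 0 0 0" --pt "0.5 0 0 0 0 0 0" --pt "0.6 0 0 0 0 0 0" --pt "0.6 0 0 0 0 0 0" --squeeze 30

```text
time_s: 16.0
eef_pos: [649.8, -273.2, 22.7]
ee_rot: [0.03, 0.949, -0.096, 0.3]
force: [-0.6, -0.6, 0.1]
grip_width: 0.199
grip_force: 0.0
```

```bash
python3 - <<'E'
from rig import ctrl
from h import *
to(ctrl.sense(),(649.7,-273.3,23),-.201,.611)
E
```

```text
tcp [ 649.8 -273.2   22.7] t 16.0 shift(tool,m) [ 0.0001  0.0001 -0.0003]
rotvec [-0.0001 -0.0005 -0.0005] joints [-0.66  0.71  1.61  0.81  0.36  0.41]
```

Emit:
send_rows --pt "0.8 0 0 0 0 0 0" --pt "1 0 0 0 0 0 0" --pt "1 0 0 0 0 0 0" --pt "1 0 0 0 0 0 0" --pt "1 0 0 0 0 0 0" --pt "1 0.0057 0 -0.0082 0 0 0" --pt "1 0.0172 0 -0.0246 0 0 0" --pt "1 0.0287 0 -0.041 0 0 0" --pt "1 0.0287 0 -0.041 0 0 0" --pt "1 0.0287 0 -0.041 0 0 0" --squeeze 40

```text
time_s: 17.25
eef_pos: [649.1, -272.9, 213.7]
ee_rot: [0.03, 0.949, -0.096, 0.299]
force: [1.5, 0.1, -1.3]
grip_width: 0.109
grip_force: 39.0
```

```bash
python3 - <<'E'
from rig import ctrl
from h import *
s=ctrl.sense();print(s["grip_force"],s["grip_width"],s["force"])
to(s,(640,20,230),-.201,.611)
E
```

```text
39.02261137962341 0.10854746754631117 [ 1.52827932  0.07597679 -1.32250797]
tcp [ 649.1 -272.9  213.7] t 17.25 shift(tool,m) [-0.0461 -0.2852 -0.0519]
rotvec [-0.0003  0.0012 -0.0008] joints [-0.66  0.45  1.48  0.4   0.7   0.87]
```

Emit:
send_rows --pt "1 -0.02 -0.05 0 0 -0.153 0" --pt "1 -0.02 -0.055 0 0 -0.153 0" --pt "1 -0.02 -0.055 0 0 -0.153 0" --pt "1 -0.02 -0.05 0 0 -0.152 0" --pt "1 0 0 0 0 0 -0.18" --pt "1 0 0 0 0 0 -0.18" --pt "1 0 0 0 0 0 -0.18" --pt "1 0 0 0 0 0 -0.18" --pt "1 0 0 0 0 0 -0.18" --pt "1 0 0 0 0 0 -0.18"

```text
time_s: 18.5
eef_pos: [619.7, -52.7, 182.8]
ee_rot: [-0.0, 0.904, 0.428, -0.0]
force: [-0.1, -0.3, -1.1]
grip_width: 0.111
grip_force: 39.3
```

Emit:
send_rows --pt "1 0 0 0 0 0 -0.18" --pt "1 0 0 0 0 0 -0.18" --pt "1 0 0 0 0 0 -0.18" --pt "1 0 0 0 0 0 -0.18" --pt "1 0 0 0 0 0 -0.18" --pt "1 0 0 0 0 0 -0.18" --pt "1 0 0 0 0 0 -0.18" --pt "1 0 0 0 0 0 -0.18" --pt "1 0 0 0 0 0 -0.18" --pt "1 0 0 0 0 0 -0.18"

```text
time_s: 19.75
eef_pos: [619.6, -52.7, 182.8]
ee_rot: [-0.0, 0.227, 0.974, 0.0]
force: [0.5, -0.3, -1.5]
grip_width: 0.109
grip_force: 39.3
```

```bash
python3 - <<'E'
from rig import ctrl
from h import *
s=ctrl.sense();print(s["grip_force"],s["force"])
to(s,(600,20,220),3.464,0)
to(s,(600,20,220),3.464,.611)
E
```

```text
39.32465136051178 [ 0.46202422 -0.29787643 -1.54776299]
tcp [619.6 -52.7 182.8] t 19.75 shift(tool,m) [ 0.0497  0.0566 -0.0371]
rotvec [ 7.000e-04 -9.000e-04 -7.795e-01] joints [-0.27  0.56  1.25  0.    1.33 -1.39]
tcp [619.6 -52.7 182.8] t 19.75 shift(tool,m) [ 0.0497  0.0566 -0.0371]
rotvec [ 0.2386  0.5785 -0.7543] joints [-0.27  0.56  1.25  0.    1.33 -1.39]
```

Emit:
send_rows --pt "1 0 0 -0.037 0 0 -0.18" --pt "1 0 0 0 0 0 -0.18" --pt "1 0 0 0 0 0 -0.18" --pt "1 0 0 0 0 0 -0.18" --pt "1 0 0 0 0 0 -0.06" --pt "1 0 0 0 0 0.153 0" --pt "1 0 0 0 0 0.153 0" --pt "1 0 0 0 0 0.153 0" --pt "1 0 0 0 0 0.152 0" --pt "1 0 0 0 0 0 0"

```text
time_s: 21.0
eef_pos: [620.4, -52.2, 216.5]
ee_rot: [-0.299, -0.151, 0.941, -0.047]
force: [-0.4, -0.0, -0.8]
grip_width: 0.106
grip_force: 39.3
```

```bash
python3 - <<'E'
from rig import ctrl
from h import *
s=ctrl.sense();print(s["grip_force"])
# seat (472.7,7.5,12); grip at 10.9 ahead along scanner +x, TCP 22.7 above cassette underside; pre: 60 out, underside at 50
c=np.array([-.949,-.317]);seat=np.array([472.7,7.5])
to(s,[*(seat+(10.9-75)*c),22.7+45],3.464,.611)
to(s,[*(seat+10.9*c),22.7+45],3.464,.611)
E
```

```text
39.341188073158264
tcp [620.4 -52.2 216.5] t 21.0 shift(tool,m) [-0.0389  0.1027  0.1549]
rotvec [ 0.0047 -0.0029 -0.0017] joints [-0.16  0.94  0.63 -0.31  2.11 -2.14]
tcp [620.4 -52.2 216.5] t 21.0 shift(tool,m) [0.0224 0.1024 0.1982]
rotvec [ 0.0047 -0.0029 -0.0017] joints [-0.16  0.94  0.63 -0.31  2.11 -2.14]
```

Emit:
send_rows --pt "1 -0.0097 0.0257 0.0387 0.0047 -0.003 -0.002" --pt "1 -0.0097 0.0257 0.0387 0 0 0" --pt "1 -0.0097 0.0257 0.0387 0 0 0" --pt "1 -0.0097 0.0257 0.0387 0 0 0" --pt "1 0 0 0 0 0 0" --pt "1 0 0 0 0 0 0" --pt "1 0 0 0 0 0 0" --pt "1 0 0 0 0 0 0" --pt "1 0 0 0 0 0 0" --pt "1 0 0 0 0 0 0"

```text
time_s: 22.25
eef_pos: [534.0, 26.6, 71.1]
ee_rot: [-0.295, -0.152, 0.942, -0.049]
force: [0.3, -0.7, -0.5]
grip_width: 0.104
grip_force: 39.4
```

```bash
python3 - <<'E'
from rig import ctrl
from h import *
s=ctrl.sense()
c=np.array([-.949,-.317]);seat=np.array([472.7,7.5])
to(s,[*(seat+10.9*c),22.7+45],3.464,.611)
W=ctrl.capture("wrist")
L=ctrl.landmark_of("cassette",W);print(L[:1],ctrl.landmark_of("tray_seat",W)[:1])
a=W["img"][90:390,100:460];cv2.imwrite("pics/w6.png",cv2.resize(a,(720,600),interpolation=2)[...,::-1])
S=ctrl.capture("scene");cv2.imwrite("pics/s6.png",S["img"][...,::-1])
E
```

```text
tcp [534.   26.6  71.1] t 22.25 shift(tool,m) [0.0597 0.0012 0.0456]
rotvec [-0.0014  0.0038 -0.0025] joints [-0.06  0.84  1.19 -0.22  1.68 -1.91]
[{'point': [281.7, 291.5], 'score': 0.7}] [{'point': [275.6, 193.2], 'score': 0.89}]
```

View pics/w6.png

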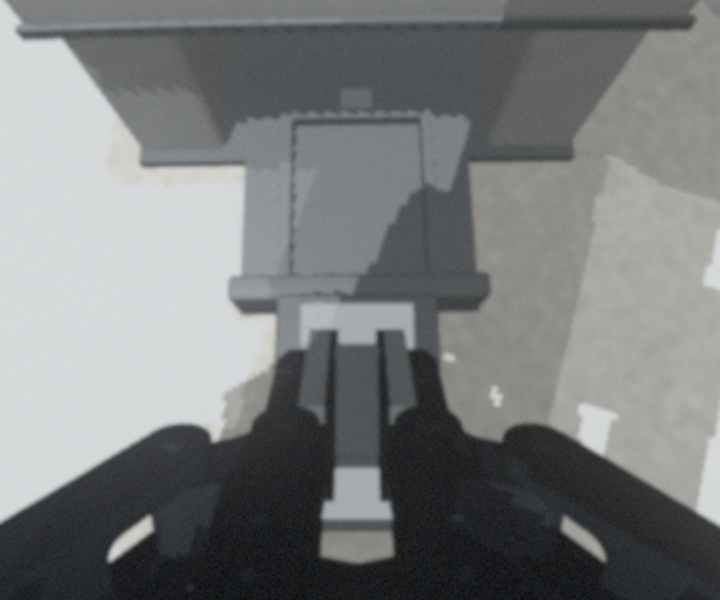

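```bash
python3 - <<'E'
from rig import ctrl
from h import *
W=ctrl.capture("wrist");s=ctrl.sense()
q=np.array([457.5,2.4]);c=np.array([np.cos(3.464),np.sin(3.464)]);n=np.array([-c[1],c[0]])
def loc(u,v,z):
    X=atz(W,(u/2+100-.25,v/2+90-.25),z)[:2]-q;return round(X@c,1),round(X@n,1)
for nm,u,v,z in(("recess L far",293,122,18),("L near",292,270,18),("R far",422,122,18),("R near",427,270,18),("floorfar L",297,125,12),("floorfar R",420,125,12),("platetop L",230,277,34),("R",488,275,34),("plate front L",232,297,34),("R",487,297,34),("cass L",277,299,62),("cass R",439,299,62),("hoodL",18,30,90),("hoodR",694,20,90)):print(nm,loc(u,v,z))
X=s["eef_pos"][:2]-q;print("tcp",X@c,X@n)
E
```

```text
recess L far (np.float64(14.9), np.float64(24.3))
L near (np.float64(-42.0), np.float64(23.0))
R far (np.float64(14.7), np.float64(-23.8))
R near (np.float64(-42.2), np.float64(-23.6))
floorfar L (np.float64(16.8), np.float64(23.4))
floorfar R (np.float64(16.6), np.float64(-23.6))
platetop L (np.float64(-48.5), np.float64(41.1))
R (np.float64(-48.1), np.float64(-41.3))
plate front L (np.float64(-55.0), np.float64(40.1))
R (np.float64(-55.3), np.float64(-40.5))
cass L (np.float64(-61.7), np.float64(22.2))
cass R (np.float64(-61.8), np.float64(-21.7))
hoodL (np.float64(5.0), np.float64(90.4))
hoodR (np.float64(7.3), np.float64(-89.6))
tcp -80.14289277871748 1.1559809559151262
```

The wrist view shows the cassette held level, its front edge at row ~298 (crop). The recess (crop 292–427 × 120–275) is centred at local y≈0 and the cassette at y≈0.25, so they are aligned. I move in over the plate.

Emit:
send_rows --pt "1 0.0096 0.0004 0.0082 0 0.003 -0.002" --pt "1 0.0096 0 0.0082 0 0 0" --pt "1 0.0096 0 0.0082 0 0 0" --pt "1 0.0096 0 0.0082 0 0 0" --pt "1 0.0096 0 0.0082 0 0 0" --pt "1 0.0097 0 0.008 0 0 0" --pt "1 0 0 0 0 0 0" --pt "1 0 0 0 0 0 0" --pt "1 0 0 0 0 0 0" --pt "1 0 0 0 0 0 0"

```text
time_s: 23.75
eef_pos: [462.5, 3.2, 63.9]
ee_rot: [-0.296, -0.153, 0.941, -0.049]
force: [0.5, 0.4, -1.3]
grip_width: 0.107
grip_force: 39.5
```

```bash
python3 - <<'E'
from rig import ctrl
from h import *
s=ctrl.sense();print(s["force"],s["grip_force"])
q=np.array([457.5,2.4]);c=np.array([np.cos(3.464),np.sin(3.464)]);n=np.array([-c[1],c[0]])
X=s["eef_pos"][:2]-q;print("tcp local",X@c,X@n,s["eef_pos"][2])
to(s,[*(q+(-16.3+11.4)*c+.6*n),22.7+12],3.464,.611)
E
```

```text
[ 0.50827225  0.37870466 -1.26634429] 39.482359886169434
tcp local -4.992770646954413 0.8209485700447073 63.87992160182591
tcp [462.5   3.2  63.9] t 23.75 shift(tool,m) [-0.0166  0.0003  0.024 ]
rotvec [-0.0016  0.0007 -0.0002] joints [-0.11  0.72  1.46 -0.24  1.53 -1.92]
```

Emit:
send_rows --pt "1 -0.0029 0 0.0041 0 0 0" --pt "1 -0.0029 0 0.0041 0 0 0" --pt "1 -0.0029 0 0.0041 0 0 0" --pt "1 -0.0029 0 0.0041 0 0 0" --pt "1 -0.0014 0 0.002 0 0 0" --pt "1 -0.0014 0 0.002 0 0 0" --pt "1 0 0 0 0 0 0" --pt "1 0 0 0 0 0 0" --pt "1 0 0 0 0 0 0" --pt "1 0 0 0 0 0 0"

```text
time_s: 25.0
eef_pos: [462.4, 3.1, 39.0]
ee_rot: [-0.296, -0.153, 0.941, -0.049]
force: [-0.8, -0.1, -1.3]
grip_width: 0.109
grip_force: 39.5
```

Emit:
send_rows --pt "1 -0.0006 0 0.0008 0 0 0" --pt "1 -0.0006 0 0.0008 0 0 0" --pt "1 -0.0006 0 0.0008 0 0 0" --pt "1 -0.0003 0 0.0004 0 0 0" --pt "1 -0.0003 0 0.0004 0 0 0" --pt "1 0 0 0 0 0 0" --pt "1 0 0 0 0 0 0" --pt "1 0 0 0 0 0 0" --pt "1 0 0 0 0 0 0" --pt "1 0 0 0 0 0 0"

```text
time_s: 26.25
eef_pos: [462.5, 3.2, 35.0]
ee_rot: [-0.296, -0.153, 0.941, -0.049]
force: [0.2, -0.2, -0.9]
grip_width: 0.11
grip_force: 39.5
```

Emit:
send_rows --pt "1 -0.0004 0 0.0006 0 0 0" --pt "1 0 0 0 0 0 0" --pt "1 0 0 0 0 0 0" --pt "0.6 0 0 0 0 0 0" --pt "0.4 0 0 0 0 0 0" --pt "0.3 0 0 0 0 0 0" --pt "0.3 0 0 0 0 0 0" --pt "0.3 0 0 0 0 0 0" --pt "0.3 0 0 0 0 0 0" --pt "0.3 0 0 0 0 0 0"

```text
time_s: 27.5
eef_pos: [462.5, 3.2, 34.2]
ee_rot: [-0.296, -0.153, 0.941, -0.049]
force: [-0.0, -0.9, -0.4]
grip_width: 0.349
grip_force: 0.0
```

Emit:
send_rows --pt "0.3 0 0 -0.01 0 0 0" --pt "0.3 0 0 -0.02 0 0 0" --pt "0.3 0 0 -0.03 0 0 0" --pt "0.3 0 0 -0.03 0 0 0" --pt "0.3 0 0 -0.03 0 0 0" --pt "0.3 -0.02 0 0 0 0 0" --pt "1 -0.02 0 0 0 0 0" --pt "1 0 0 0 0 0 0" --pt "1 0 0 0 0 0 0" --pt "1 0 0 0 0 0 0"

```text
time_s: 28.75
eef_pos: [558.6, 35.3, 110.4]
ee_rot: [-0.296, -0.153, 0.942, -0.049]
force: [0.3, -0.5, -0.8]
grip_width: -0.001
grip_force: 0.0
```

```bash
python3 - <<'E'
from rig import ctrl
from h import *
s=ctrl.sense();W=ctrl.capture("wrist")
q=np.array([457.5,2.4]);c=np.array([np.cos(3.464),np.sin(3.464)]);n=np.array([-c[1],c[0]])
X=s["eef_pos"][:2]-q;print("tcp local",X@c,X@n,s["eef_pos"][2],s["time_s"])
for k,z in(("cassette",12),("tray_seat",12),("tray_push",20)):
    for d in ctrl.landmark_of(k,W)[:1]:
        P=atz(W,d["point"],z)[:2]-q;print(k,d,P@c,P@n)
cv2.imwrite("pics/w7.png",cv2.resize(W["img"][60:330,120:440],(710,600),interpolation=2)[...,::-1])
E
```

```text
tcp local -106.37557421448416 0.8055316311136842 110.4237242818241 28.75
cassette {'point': [278.6, 175.6], 'score': 0.59} -11.471802586300411 -0.10035651083945263
tray_push {'point': [277.6, 219.9], 'score': 0.9} -54.17036426756133 0.7744758382975618
```

View pics/w7.png

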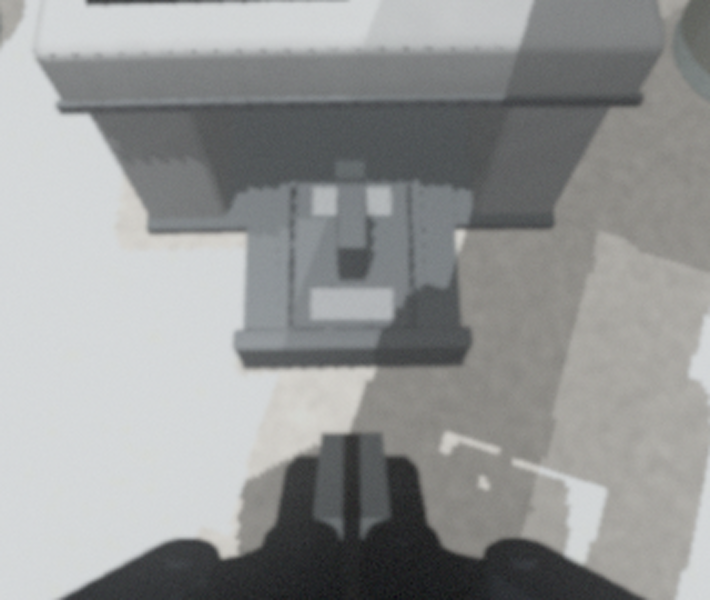

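The cassette sits flat and centred in the recess (fin at about 352,240 in the crop). I move down in front of the plate and push.

Emit:
send_rows --pt "1 -0.008 0.0008 0.0228 0 0 0" --pt "1 -0.008 0 0.0228 0 0 0" --pt "1 -0.008 0 0.0228 0 0 0" --pt "1 -0.008 0 0.0226 0 0 0" --pt "1 0 0 0 0 0 0" --pt "1 0.0041 0 0.0029 0 0 0" --pt "1 0.0041 0 0.0029 0 0 0" --pt "1 0.0033 0 0.0023 0 0 0" --pt "1 0.0033 0 0.0023 0 0 0" --pt "1 0 0 0 0 0 0"

```text
time_s: 30.2
eef_pos: [517.0, 22.1, 17.0]
ee_rot: [-0.296, -0.153, 0.942, -0.049]
force: [1.3, 1.5, 0.9]
grip_width: 0.002
grip_force: 0.9
```

```bash
cat > st.py <<'E'
from rig import ctrl
from h import *
s=ctrl.sense()
q=np.array([457.5,2.4]);c=np.array([np.cos(3.464),np.sin(3.464)]);n=np.array([-c[1],c[0]])
X=s["eef_pos"][:2]-q;print("tcp local",X@c,X@n,s["eef_pos"][2],s["time_s"],s["force"])
E
python3 st.py
```

```text
tcp local -62.648298212084235 0.1276357669780701 16.96934768498956 30.2 [1.31150713 1.54930084 0.92993641]
```

Emit:
send_rows --pt "1 0.0025 0 0.0017 0 0 0" --pt "1 0.0041 0 0.0029 0 0 0" --pt "1 0.0045 0 0.0032 0 0 0" --pt "1 0.005 0 0.0035 0 0 0" --pt "1 0.005 0 0.0035 0 0 0" --pt "1 0.005 0 0.0035 0 0 0" --pt "1 0.005 0 0.0035 0 0 0" --pt "1 0.0045 0 0.0032 0 0 0" --pt "1 0.0035 0 0.0024 0 0 0" --pt "1 0.002 0 0.0014 0 0 0"

```text
time_s: 31.45
eef_pos: [469.1, 6.1, 16.6]
ee_rot: [-0.296, -0.153, 0.941, -0.049]
force: [4.1, -1.3, 1.0]
grip_width: 0.001
grip_force: 1.9
```

```bash
python3 st.py
```

```text
tcp local -12.138185347935126 0.14769790132311922 16.634675821894916 31.45 [ 4.14289613 -1.30719509  1.0274885 ]
```

Emit:
send_rows --pt "1 0.0016 0 0.0012 0 0 0" --pt "1 0.0016 0 0.0012 0 0 0" --pt "1 0.0012 0 0.0008 0 0 0" --pt "1 0.0008 0 0.0006 0 0 0" --pt "1 0.0008 0 0.0006 0 0 0" --pt "1 0.0008 0 0.0006 0 0 0" --pt "1 0 0 0 0 0 0" --pt "1 0 0 0 0 0 0" --pt "1 0 0 0 0 0 0" --pt "1 0 0 0 0 0 0"

```text
time_s: 32.7
eef_pos: [462.7, 3.9, 16.6]
ee_rot: [-0.294, -0.153, 0.942, -0.049]
force: [10.1, 0.7, 1.9]
grip_width: 0.002
grip_force: 5.3
```

```bash
python3 st.py
```

```text
tcp local -5.364062410880687 0.21756706685367844 16.59889838848974 32.7 [10.11570466  0.66919451  1.86022794]
```

Emit:
send_rows --pt "1 0.0008 0 0.0006 0 0 0" --pt "1 0 0 0 0 0 0" --pt "1 0 0 0 0 0 0" --pt "1 -0.0016 0 -0.0012 0 0 0" --pt "1 -0.0016 0 -0.0012 0 0 0" --pt "1 -0.0025 0 -0.0017 0 0 0" --pt "1 -0.004 0 -0.0028 0 0 0" --pt "1 -0.008 0 -0.0056 0 0 0" --pt "1 -0.016 0 -0.0112 0 0 0" --pt "1 -0.025 0 -0.0175 0 0 0"

```text
time_s: 33.95
eef_pos: [528.7, 26.4, 16.5]
ee_rot: [-0.297, -0.153, 0.941, -0.049]
force: [0.1, 0.2, -0.4]
grip_width: -0.004
grip_force: 0.0
```

Emit:
send_rows --pt "1 -0.025 0 -0.0175 0 0 0" --pt "1 0 0 -0.03 0 0 0" --pt "1 0 0 -0.04 0 0 0" --pt "1 0 0 -0.04 0 0 0" --pt "1 0 0 0 0 0 0" --pt "1 0 0 0 0 0 0" --pt "1 0 0 0 0 0 0" --pt "1 0 0 0 0 0 0" --pt "1 0 0 0 0 0 0" --pt "1 0 0 0 0 0 0"

```text
time_s: 35.2
eef_pos: [616.9, 55.8, 106.7]
ee_rot: [-0.297, -0.153, 0.941, -0.049]
force: [0.7, 0.4, 0.2]
grip_width: -0.003
grip_force: 0.0
```

```bash
python3 st.py; python3 - <<'E'
from st import *
W=ctrl.capture("wrist")
for k,z in(("cassette",12),("tray_push",20)):
    for d in ctrl.landmark_of(k,W)[:1]:
        P=atz(W,d["point"],z)[:2]-q;print(k,d,P@c,P@n)
cv2.imwrite("pics/w8.png",cv2.resize(W["img"][30:330,100:460],(720,600),interpolation=2)[...,::-1])
E
```

```text
tcp local -168.1303220830776 -0.1061550003740166 106.68391141691387 35.2 [0.65337741 0.35784831 0.18412348]
tcp local -168.1303220830776 -0.1061550003740166 106.68391141691387 35.2 [0.65337741 0.35784831 0.18412348]
cassette {'point': [274.0, 69.6], 'score': 0.77} 38.81772976736821 3.319144597512965
tray_push {'point': [273.5, 102.5], 'score': 0.78} -5.586539182489121 3.5145287329916464
```

View pics/w8.png

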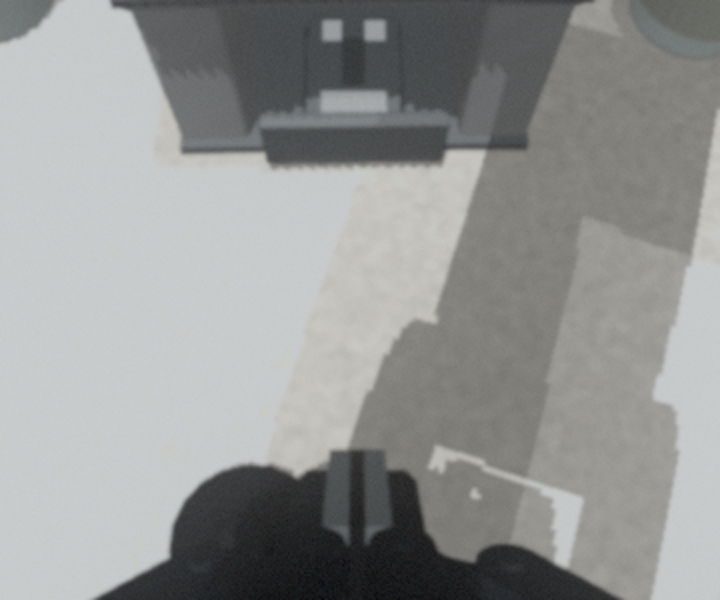

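The tray is shut (plate at local −5.6, expected −6), the cassette sits flat inside it, and the gripper is clear.

```bash
python3 -c "
from rig import ctrl
print(ctrl.finish_job())"
```

```text
the job is handed in; nothing more can be done
None
```

The tray is latched shut with the cassette flat in its recess, the bystanders were left alone, and the job was handed in after about 35 s of robot time; the hand-in returned no verdict.

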